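# Stand the glass diffuser tube in the sprung holder cup

## Task

Take the frosted glass diffuser tube out of its slanted rest and stand it upright, lower end down, in the steel holder cup, leaving it there free and at rest. It is thin glass: pinch it only lightly, lower it until you feel it stand on the cup's sprung floor (whose height is not known beforehand) without pressing hard or letting it drop, and only then let go. Do not press the red eject button, and leave the other things on the counter where they lie.

Things in the scene. Friction and masses are not known exactly. Their poses are not given: they have to be found in the camera images.
- tube: Frosted glass tube with aluminium end caps, a cylinder 36 mm in diameter and 190 mm long, 0.10 to 0.20 kg. Origin at the centre of its lower end; +z along the tube to its upper end. It starts leaning 45 degrees in the rest, upper end away from the robot. It cracks if the fingers squeeze with more than 45 N each (20 to 30 N is enough), or if it meets the holder with more than 12 N.
- rest: Fixed slanted rest on a base plate 190 x 90 x 10 mm; origin on the counter. The tube lies loose in its x-z plane, leaning 45 degrees to +x, lower end on a foot plate at (-92, 0, 45) mm. U saddles under it, 12 mm long, are centred 70 and 170 mm along the tube, lips almost to its axis. From 80 to 160 mm along it is free on all sides; 130 mm along it is at (0, 0, 137) mm.
- holder: Fixed holder; origin on the counter under the cup's axis, z up. Grey base 90 mm wide, 20 mm high, from x = -52 to +113 mm; on it a round steel cup, outer diameter 60, inner diameter 52 mm, rim 150 mm above the counter; the red eject button is at x = +80 mm, about 50 mm high.
- cup_rim (a point): Centre of the cup's mouth at rim height, z up. Inside, a flat rubber floor pad lies 45 to 95 mm below the rim: where is not known, and differs every time. It is sprung: it starts to yield at about 2 N, then takes about 1.2 N more per mm for 12 mm, then is hard. The tube's own weight does not push it down noticeably.
- eject (a joint): Travel of the red eject button on the holder, 0 untouched to 0.006 m fully pressed. To be left alone.
- gel_frame_a: Black square gel frame lying flat on the counter, 160 x 160 x 5 mm, origin under its centre. Bystander.
- gel_frame_b: A second such gel frame lying flat, origin under its centre. Bystander.
- roundel: Frosted glass disc lying flat, 100 mm in diameter, 10 mm thick, origin under its centre. Bystander.
- gobo_holder: White plastic gobo holder lying flat, 86 x 70 mm plate with a tab, 8 mm thick, origin under the plate's centre. Bystander.
- lock_knob: Steel locking knob standing on its stub, 60 mm in diameter, 42 mm high, origin under its centre. Bystander.
There are look-alikes about, which are no part of the job. There is more than one size of the tube; the one meant has the size given above. Leave any purple look-alike of the holder alone.

How it is judged:
On the way, in this order (a step that is already met when the one before it is completed fails the run):
1. the tube is lifted clear of the rest, held in the fingers, touching neither rest nor holder (contact force between the fingers and tube above 1 N and contact force between tube and rest below 0.05 N and contact force between tube and holder below 0.05 N and distance of tube from where it was at the start of the episode above 0.04 m), for 0.2 s.
2. the tube is set down in the cup while still held: its lower end at least 35 mm below the rim, the holder carrying some load (contact force between the fingers and tube above 1 N and contact force between tube and holder above 0.3 N and z of tube in the frame of cup_rim below -0.035 m and horizontal distance between tube and cup_rim below 0.02 m), for 0.1 s.
At the end, for the whole second after the job is handed in: The tube stands in the cup, lower end down, its lower end at least 35 mm below the rim and within 20 mm of the cup's axis, leaning no more than 0.35 rad, carried by the holder, released and at rest (horizontal distance between tube and cup_rim below 0.02 m and z of tube in the frame of cup_rim below -0.035 m and angle between tube's own z axis and vertical below 0.35 rad and contact force between tube and holder above 0.3 N and linear speed of tube below 0.02 m/s and contact force between the fingers and tube below 0.05 N); the robot touches nothing.
It fails at once if the glass is squeezed: the fingers' total force on the tube exceeds 90 N (45 N a finger) (contact force between the fingers and tube above 90 N).
It fails at once if the glass is pressed or struck against the holder with more than 12 N (contact force between tube and holder above 12 N).
It fails at once if the tube is dropped: loose and falling faster than 0.35 m/s (a drop of some 6 mm) (contact force between the fingers and tube below 0.05 N and linear speed of tube above 0.35 m/s).
It fails at once if the red eject button is pressed by more than 3 mm (value of joint eject above 0.003 m).
It fails at once if a bystander is moved by more than 20 mm (distance of any of gel_frame_a, gel_frame_b, roundel, gobo_holder, lock_knob from where it was at the start of the episode above 0.02 m).
It also fails if it takes over 42 s, if anything falls off the work surface, if the arm or the gripper's body presses on something with over 40 N, if the wrist force passes 120 N, or if a joint passes its speed limit or range.

## Robot

A 6-joint arm with a two-finger parallel gripper is mounted at the origin on the work surface. World frame = base frame: x ahead of the robot, y to its left, z up, the work surface at z = 0. Lengths are in m, angles in rad, forces in N, time in s.
With the tool pointing down it reaches from about 0.425 to 0.95 m from the base axis. Payload 3.5 kg.
Tool frame: the origin (TCP) lies on the centre line of the jaws, within the pads' length; the fingertips stand 14 mm ahead of it and the grasp point (between the pads) lies 5 mm behind it (ctrl.tip_reach is the distance from the TCP to the fingertips, in m); z points along the fingers, y is the line along which they close (so a half turn about z gives the same grasp; the last joint's range is limited). The gripper opens to 85 mm and grips with 20 to 120 N. Pads are 22 mm wide; open, the fingers measure 114 mm over their backs; the gripper's body (76 mm by 85 mm) begins 54 mm behind the grasp point. The pads swing forward as they close: fully open they stand 13 mm farther back than shut.
Start: joints at [1.143, 0.286, 1.577, -0, 1.279, -0.15], TCP at [0.185, 0.649, 0.245] pointing down, gripper open.
Joint ranges: [-2.77, 2.77], [-0.9, 2.22], [0.21, 2.48], [-1.53, 4.67], [0.24, 2.81], [-2.84, 2.84]. Speed limits (rad/s): [2.79, 2.79, 3.14, 3.14, 3.14, 3.14].

## Interface

Orientations are given as a unit quaternion [x, y, z, w].
In Python, from plant import get_state, imaging, workorder, ctrl gives the robot as it stands. The module is installed in compiled form; this text tells all that it offers.
- The arm moves only by the shell command python3 -m jog 'ROWS' [FORCE]. ROWS is JSON, a list of rows, each a list of 7 numbers: the closure, from 0 (fully open) to 1 (shut), then the shift along the tool's x, y, z in mm, then the turn, a rotation vector about the tool's x, y, z in rad. In form: [[gripper, tx, ty, tz, ax, ay, az], ...]. A call has 1 to 12 rows; each row is the pose to reach, as a shift and turn from the pose commanded when the call began, along the tool's axes at that moment; what a row does not reach only later rows make up. A row lasts 1/10 s, in which the tool goes at most 50 mm and 8.59 degrees, less where a joint would pass 70% of its speed; a pose out of reach is approached as far as the arm can. A call with a gripper value outside its range is refused whole. The fingers move at their own pace and stop on an object; FORCE is the grip in N (left out, the last holds). Time passes only in rows, so rows that repeat a pose let the fingers close. It gives the time, the measured TCP pose, the force, the opening and the grip force at its end, in the units of the state.
- get_state(): the state, without advancing time (a new reading comes with each control period).
- imaging.read_camera(name): name is "scene" or "top" or "wrist"; returns a dict with "image" (480x640x3 uint8, blue, green, red), "fx", "fy", "cx", "cy" (pixels), "k1" (the pictures are not rectified: a ray, as slopes to the right and down, at radius r is drawn at 1 + k1 r^2 times it, then the intrinsics apply), "R" (3x3) and "t" (3): a world point X has camera coordinates R X + t; the wrist camera has in their place "tool_from_camera" (4x4, takes a point from camera to tool coordinates, whose origin is the TCP and whose axes are the flange's). Camera axes: x right, y down, z forward; pixel columns grow to the right and rows downward; lengths in m; the calibration is good to about 2 mm. A picture is of the moment at which its call begins: read the wrist's pose just before it. There is no depth.
- workorder.sign_off(): hands the job in; it is judged then, once.
The state is a dict: "time": time; "qpos": joint angles; "dq": joint speeds; "joint_efforts": joint torques, N m; "eef_pos": TCP position; "tcp_rot": TCP orientation; "contact_force": force on the tool from outside, world axes, zero at the start; "wrist_torque": the same for the moment, N m; "opening": opening from 0.0 (shut) to 1.0 (fully open); "finger_force": force on a finger pad.
Only numpy, scipy, OpenCV 4.12 (cv2) and the standard library are available. Lean on these libraries where they do the work, as an engineer would, in place of code of your own. Each camera call takes 0.05 s, during which the arm holds its last target. There are 200 camera calls.

## Working session

There is one attempt and no reset: what is moved stays moved. The work goes in short steps, Python scripts to look and compute and a shell command to move; the robot and the scene stay as the last step left them, time stands still between calls to the robot, and variables do not carry over. Pictures are saved under pics/ and viewed, at most 10 in all, crops included, and the job is handed in when it is done.

```bash
mkdir -p pics; cat > h.py <<'E'
import numpy as np, cv2
from plant import get_state, imaging, workorder, ctrl
from scipy.spatial.transform import Rotation as Ro
def snap(n,f):
    s=get_state(); c=imaging.read_camera(n); cv2.imwrite('pics/'+f,c['image'])
    c={k:(np.array(v) if not np.isscalar(v) else v) for k,v in c.items()}
    if n=='wrist':
        T=np.eye(4);T[:3,:3]=Ro.from_quat(s['tcp_rot']).as_matrix();T[:3,3]=s['eef_pos']
        W=T@c['tool_from_camera']; c['R']=W[:3,:3].T; c['t']=-c['R']@W[:3,3]
    np.savez('pics/'+f+'.npz',**{k:v for k,v in c.items() if k!='image'})
    return c
def load(f): return np.load('pics/'+f+'.npz')
def ray(c,u,v):
    k=float(c['k1']); d=np.array([(u-c['cx'])/c['fx'],(v-c['cy'])/c['fy']]); p=d.copy()
    for _ in range(20): p=d/(1+k*(p@p))
    R=c['R']; return -R.T@c['t'], R.T@np.array([p[0],p[1],1.])
def atz(c,u,v,z):
    o,d=ray(c,u,v); return o+d*(z-o[2])/d[2]
def proj(c,X):
    x=c['R']@np.array(X)+c['t']; p=x[:2]/x[2]; p=p*(1+float(c['k1'])*(p@p)); return np.array([c['fx']*p[0]+c['cx'],c['fy']*p[1]+c['cy']])
E
python3 - <<'E'
from h import *
a=snap('scene','s0.png');b=snap('top','t0.png')
for c in(a,b): print(-c['R'].T@c['t'],c['R'][2])
print(get_state())
E
```

```text
[1.01704581 0.51370183 0.93457797] [-0.47413411 -0.45259594 -0.75521769]
[ 3.18027737e-01 -8.17074737e-04  1.48778680e+00] [ 0.12235601 -0.01179808 -0.99241615]
{'time': 0.1, 'qpos': array([ 1.14298296e+00,  2.87117219e-01,  1.57806277e+00,  1.25589646e-05,
        1.27858838e+00, -1.49998624e-01]), 'dq': array([ 0.00024311,  0.00020634, -0.00349745, -0.00252827,  0.00017668,
        0.00078716]), 'joint_efforts': array([ 6.47296347e-04, -4.07292259e+01, -2.93701565e+01, -1.33586527e-04,
        3.43878863e-03,  1.25891626e-05]), 'eef_pos': array([0.18484912, 0.64859958, 0.24404128]), 'tcp_rot': array([ 1.38462809e-01,  9.90367037e-01, -1.04106141e-03, -3.15697321e-04]), 'contact_force': array([ 0.14699026, -0.11667528,  0.47202993]), 'wrist_torque': array([-0.03381274,  0.00232299,  0.01962679]), 'finger_force': 0.0, 'opening': 1.002477460467697}
```

View pics/t0.png

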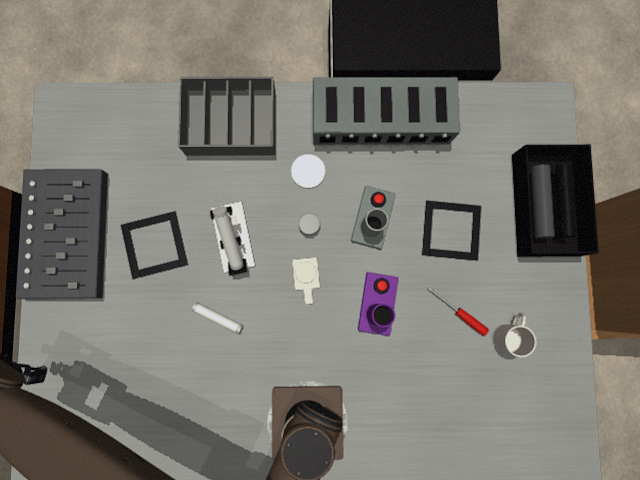

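View pics/s0.png

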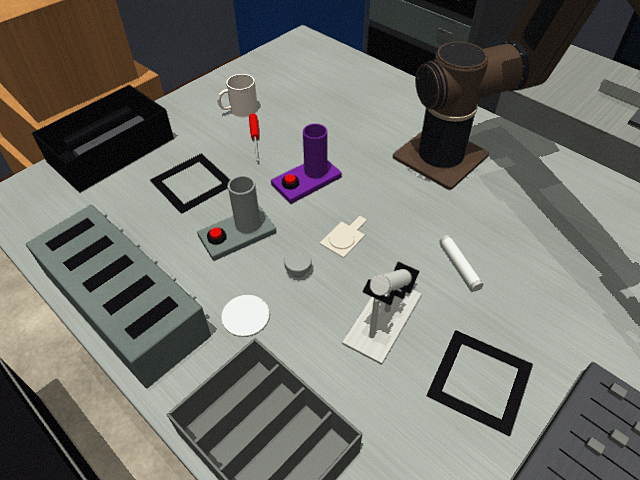

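Top view: the candidates for the tube are the one leaning in the rest (229,240), a thinner loose white tube on the counter (217,317), and dark tubes in the black box (543,200). I choose the one in the rest. For the holder, I choose the grey one with its cup at (375,220), not the purple one at (381,315). Next is a close crop to check.

```bash
python3 - <<'E'
from h import *
a=cv2.imread('pics/t0.png');b=cv2.imread('pics/s0.png')
def crop(i,u,v,w,h,s): return cv2.resize(i[v:v+h,u:u+w],None,fx=s,fy=s,interpolation=cv2.INTER_CUBIC)
A=crop(a,190,190,80,100,5); B=crop(b,335,250,100,125,4)
C=crop(a,340,175,66,100,3)
cv2.imwrite('pics/c1.png',np.hstack([A,B[:500]])[:, :800])
E
```

```text
(no output)
```

View pics/c1.png

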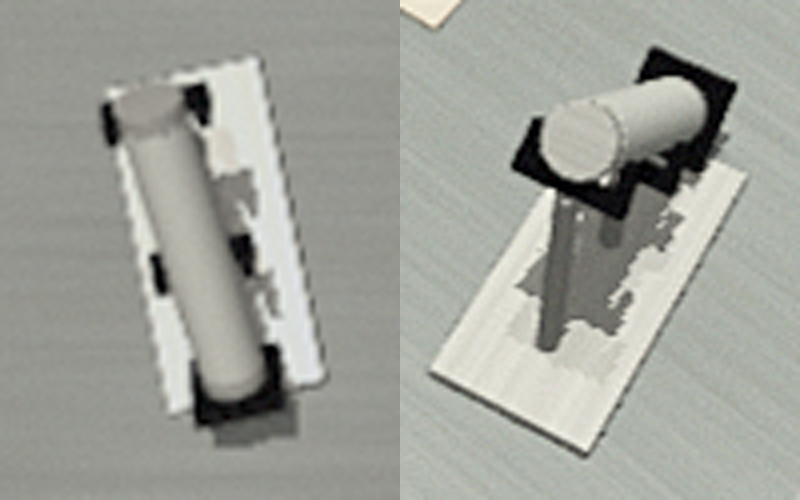

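The rest holds the 36×190 mm tube, upper end away from the robot: upper end at top (220,211) and scene (379,285). Now the holder.

```bash
python3 - <<'E'
from h import *
from scipy.optimize import least_squares
T=load('t0.png');S=load('s0.png')
obs=[(T,(-.0,0),None)]
def model(p,q): c,s=np.cos(p[2]),np.sin(p[2]); return [p[0]+c*q[0]-s*q[1],p[1]+s*q[0]+c*q[1],q[2]]
O=[(T,(211,208.6),(.095,.045,.01)),(T,(241.6,201.4),(.095,-.045,.01)),(T,(255,265.6),(-.095,-.045,.01)),(T,(224,272.4),(-.095,.045,.01)),(T,(220,210.8),(.0424,0,.1794)),
(S,(342.5,343.75),(.095,-.045,.01)),(S,(381.3,363.8),(.095,.045,.01)),(S,(421.8,294.5),(-.095,.045,.01)),(S,(379.5,285),(.0424,0,.1794))]
f=lambda p:np.concatenate([proj(c,model(p,q))-np.array(u) for c,u,q in O])
r=least_squares(f,[.6,.25,.2]);print(r.x,np.round(r.fun.reshape(-1,2),1))
a=cv2.imread('pics/t0.png');b=cv2.imread('pics/s0.png')
def crop(i,u,v,w,h,s): return cv2.resize(i[v:v+h,u:u+w],None,fx=s,fy=s,interpolation=cv2.INTER_CUBIC)
cv2.imwrite('pics/c2.png',np.hstack([crop(a,340,175,70,90,5),crop(b,190,170,90,90,5)]))
E
```

```text
[0.51237041 0.21019967 0.21445296] [[-1.  -2.3]
 [-0.5 -1.9]
 [-0.3 -1.2]
 [-0.7 -1. ]
 [-0.6 -0.7]
 [-0.8 -1.9]
 [ 0.8 -0.8]
 [ 0.2 -1.5]
 [ 1.3 -1.8]]
```

View pics/c2.png

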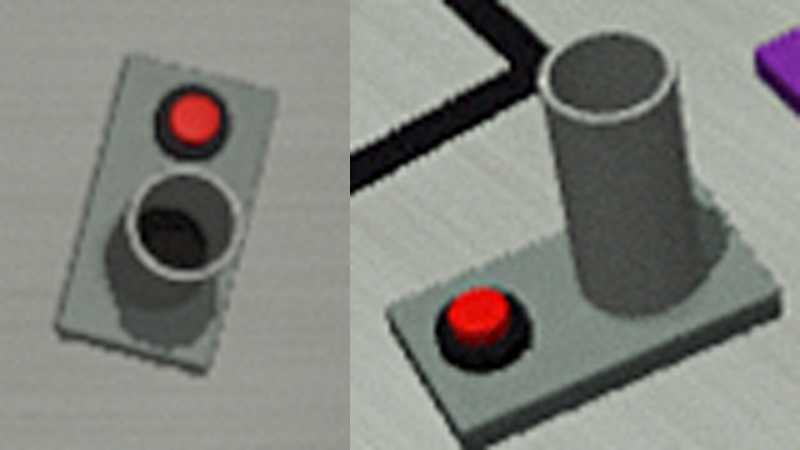

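```bash
cat >> h.py <<'E'
def delta(p,R):
    s=get_state(); R0=Ro.from_quat(s['tcp_rot']).as_matrix()
    t=R0.T@(np.array(p)-s['eef_pos'])*1000; w=Ro.from_matrix(R0.T@R).as_rotvec()
    print('rows:',np.round(t,1),np.round(w,3),'n>=',max(np.linalg.norm(t)/50,np.degrees(np.linalg.norm(w))/8.59)); 
def toolR(yaw,ang,sgn=1):
    # tool z at ang from straight down, leaning towards yaw; y horizontal
    h=np.array([np.cos(yaw),np.sin(yaw),0]); z=np.sin(ang)*h-np.array([0,0,np.cos(ang)])
    y=sgn*np.array([-h[1],h[0],0]); return np.c_[np.cross(y,z),y,z]
def grasp(x,y,yaw,along,ang,back):
    R=toolR(yaw,ang); d=(along-.13)*.70711
    g=np.array([x+d*np.cos(yaw),y+d*np.sin(yaw),.137+d]); delta(g+R[:,2]*(.005-back),R)
E
python3 - <<'E'
from h import *
from scipy.optimize import least_squares
T=load('t0.png');S=load('s0.png')
def model(p,q): c,s=np.cos(p[2]),np.sin(p[2]); return [p[0]+c*q[0]-s*q[1],p[1]+s*q[0]+c*q[1],q[2]]
O=[(T,(366,185.6),(.113,.045,.02)),(T,(395.4,194),(.113,-.045,.02)),(T,(351.4,240.6),(-.052,.045,.02)),(T,(377,220),(0,0,.15)),
(S,(241.4,185.4),(0,0,.15)),(S,(197.6,232.4),(.113,-.045,.02)),(S,(213.4,257.4),(.113,.045,.02)),(S,(276.4,228.6),(-.052,.045,.02))]
f=lambda p:np.concatenate([proj(c,model(p,q))-np.array(u) for c,u,q in O])
r=least_squares(f,[.5,-.13,-.2]);print(r.x,np.round(r.fun.reshape(-1,2),1))
print('purple',atz(T,384,314,.15))
grasp(.512,.210,.214,.14,np.radians(15),.12)
E
```

```text
[ 0.53464666 -0.17993346 -0.26024197] [[-1.6 -1.2]
 [-0.3 -1.7]
 [-1.  -0.6]
 [-0.7 -1.1]
 [ 0.9 -1.8]
 [-0.6 -1.8]
 [-0.6 -1.3]
 [ 0.8 -1.7]]
purple [ 0.29177063 -0.19442152  0.15      ]
rows: [-414.9 -342.8  -10.5] [-0.066 -0.257 -0.489] n>= 10.765757190133947
```

```bash
python3 -m jog '[[0,-35,-29,-1,-0.006,-0.02,-0.04],[0,-75,-62,-2,-0.01,-0.045,-0.09],[0,-115,-95,-3,-0.02,-0.07,-0.14],[0,-155,-128,-4,-0.03,-0.1,-0.18],[0,-195,-161,-5,-0.03,-0.12,-0.23],[0,-235,-194,-6,-0.04,-0.145,-0.28],[0,-275,-227,-7,-0.045,-0.17,-0.325],[0,-315,-260,-8,-0.05,-0.195,-0.37],[0,-350,-289,-9,-0.055,-0.217,-0.41],[0,-380,-314,-10,-0.06,-0.235,-0.45],[0,-403,-333,-10,-0.065,-0.25,-0.475],[0,-415,-343,-10.5,-0.066,-0.257,-0.489]]' 25; python3 - <<'E'
from h import *
c=snap('wrist','w1.png'); s=get_state(); print(s['qpos'],s['eef_pos'],s['contact_force'])
grasp(.512,.210,.214,.14,np.radians(15),.12)
for al in (0,.08,.13,.16,.19):
    d=(al-.13)*.7071; print(al,proj(c,[.512+d*np.cos(.214),.21+d*np.sin(.214),.137+d]))
E
```

```text
time: 1.3
eef_pos: [0.4909, 0.2029, 0.2553]
tcp_rot: [-0.105, 0.986, 0.014, 0.13]
contact_force: [-0.1, -0.9, -0.7]
opening: 1.0
finger_force: 0.0
[ 0.19768735 -0.17836196  2.05801661  0.00400369  0.99915815 -1.58635027] [0.49154249 0.20216992 0.25540233] [ 0.59795689 -0.02342348  0.88765029]
rows: [ 1.1  3.3 -0. ] [-0.001  0.001 -0.002] n>= 0.0695074066497965
0 [325.22930792  52.71845879]
0.08 [325.58230908 151.99280608]
0.13 [325.83119808 220.84212721]
0.16 [325.9930458  265.12041618]
0.19 [326.1656331  311.92190583]
```

View pics/w1.png

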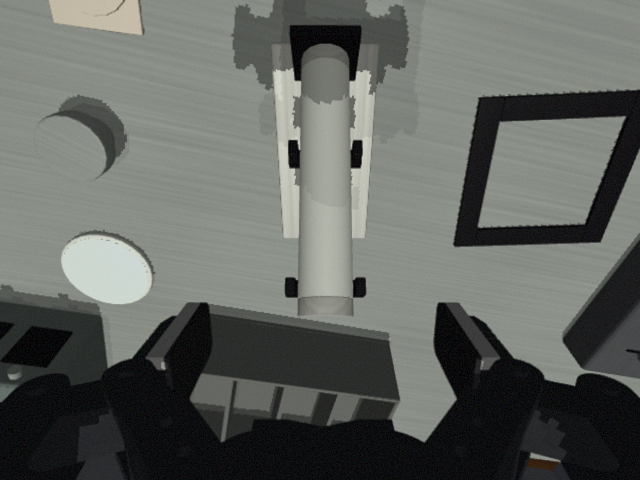

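The wrist view shows the tube centred on column 326, as predicted (lower end about row 45, upper end edge about row 317, saddle lips at rows 153 and 288). I'll check the position along the tube numerically.

```bash
python3 - <<'E'
from h import *
c=load('w1.png')
def P(al,lat,perp,dx=0):
    cs,sn=np.cos(.214),np.sin(.214);k=.70711
    x=dx+(al-.13)*k-perp*k; z=.137+(al-.13)*k+perp*k
    return np.round(proj(c,[.512+cs*x-sn*lat,.21+sn*x+cs*lat,z]),0)
print('cam',-c['R'].T@c['t'])
for dx in(-.004,0,.004):
  print(dx,'top end',[P(.19,0,p,dx) for p in(-.018,0,.018)],'low end',P(0,0,.018,dx))
  print(' saddles',[P(a,.024,-.003,dx) for a in(.064,.076,.164,.176)])
# width
print(P(.17,.018,0),P(.17,-.018,0))
E
```

```text
cam [0.38897844 0.18113611 0.35938371]
-0.004 top end [array([326., 308.]), array([326., 307.]), array([326., 306.])] low end [325.  28.]
 saddles [array([359., 128.]), array([360., 143.]), array([363., 267.]), array([363., 285.])]
0 top end [array([326., 313.]), array([326., 312.]), array([326., 311.])] low end [325.  35.]
 saddles [array([359., 133.]), array([359., 149.]), array([362., 272.]), array([363., 290.])]
0.004 top end [array([326., 317.]), array([326., 317.]), array([326., 316.])] low end [325.  41.]
 saddles [array([359., 139.]), array([359., 154.]), array([362., 277.]), array([363., 295.])]
[354. 280.] [298. 280.]
```

Everything along the tube is shifted by about +5 mm, so the rest is at about (0.517, 0.211).

```bash
python3 - <<'E'
from h import *
grasp(.517,.211,.214,.138,np.radians(15),0)
E
```

```text
rows: [ -2.    3.3 122.3] [-0.001  0.001 -0.002] n>= 2.4470534377950144
```

```bash
python3 -m jog '[[0,-1,2,20,0,0,0],[0,-2,3.3,45,0,0,0],[0,-2,3.3,72,0,0,0],[0,-2,3.3,95,0,0,0],[0,-2,3.3,112,0,0,0],[0,-2,3.3,120,0,0,0],[0,-2,3.3,122,0,0,0],[0,-2,3.3,122,0,0,0]]' 25; python3 - <<'E'
from h import *
c=snap('wrist','w2.png'); s=get_state(); print(s['qpos'],s['eef_pos'],s['contact_force'])
grasp(.517,.211,.214,.138,np.radians(15),0)
E
```

```text
time: 2.15
eef_pos: [0.5222, 0.2163, 0.1388]
tcp_rot: [-0.106, 0.986, 0.015, 0.13]
contact_force: [0.3, 0.7, -0.0]
opening: 0.998
finger_force: 0.0
[ 0.21221175  0.03923494  2.08064357  0.00294381  0.75771224 -1.57470481] [0.52253815 0.21628621 0.13944977] [-0.1548861   0.04222417 -0.14611182]
rows: [ 0.  -4.   1.7] [0.002 0.002 0.   ] n>= 0.0865381376267379
```

View pics/w2.png

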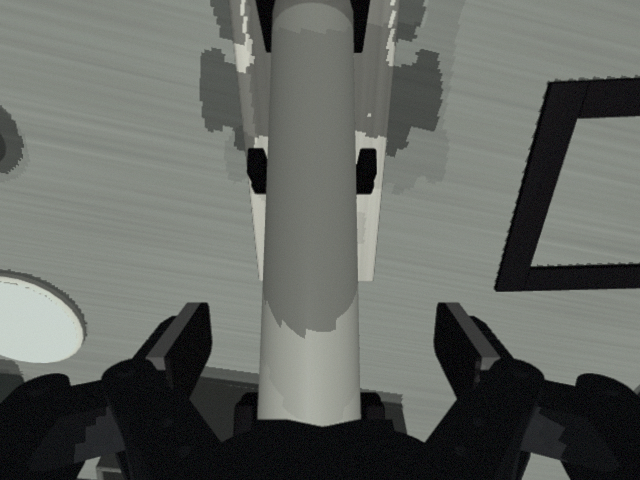

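Tube axis at column 310, jaws' centre at 322: the tool must shift by −4 mm in y. I'll recheck the position along the tube in this still picture.

```bash
python3 - <<'E'
from h import *
c=load('w2.png')
def P(al,lat,perp,dx=0):
    cs,sn=np.cos(.214),np.sin(.214);k=.70711
    x=dx+(al-.13)*k-perp*k; z=.137+(al-.13)*k+perp*k
    return np.round(proj(c,[.512+cs*x-sn*lat,.21+sn*x+cs*lat,z]),0)
for dx in(0,.005,.01):
  print(dx,'saddles',[P(a,.024,-.003,dx) for a in(.064,.076,.164,.176)],P(.13,.018,0,dx),P(.13,-.018,0,dx))
E
```

```text
0 saddles [array([371., 137.]), array([372., 164.]), array([379., 397.]), array([380., 435.])] [360. 299.] [262. 299.]
0.005 saddles [array([370., 149.]), array([371., 176.]), array([378., 406.]), array([379., 443.])] [360. 309.] [263. 309.]
0.01 saddles [array([369., 160.]), array([370., 187.]), array([377., 415.]), array([378., 451.])] [359. 319.] [264. 319.]
```

```bash
python3 -m jog '[[0,0,-2,1,0,0,0],[0,0,-4,1.5,0,0,0],[0,0,-4,1.5,0,0,0]]' 25; python3 -c "
from h import *
grasp(.517,.211,.214,.138,np.radians(15),0)"
```

```text
time: 2.5
eef_pos: [0.5237, 0.2119, 0.1376]
tcp_rot: [-0.106, 0.986, 0.015, 0.131]
contact_force: [-0.2, 0.9, -1.0]
opening: 1.0
finger_force: 0.0
rows: [-0.2  0.5 -0.1] [ 0.001  0.002 -0.   ] n>= 0.015255479169874252
```

```bash
python3 -m jog '[[0.3,0,0,0,0,0,0],[0.5,0,0,0,0,0,0],[0.6,0,0,0,0,0,0],[0.7,0,0,0,0,0,0],[0.7,0,0,0,0,0,0],[0.7,0,0,0,0,0,0],[0.7,0,0,0,0,0,0]]' 25
```

```text
time: 3.2
eef_pos: [0.5234, 0.2122, 0.1372]
tcp_rot: [-0.106, 0.986, 0.015, 0.13]
contact_force: [-1.7, -1.1, 1.7]
opening: 0.415
finger_force: 25.2
```

```bash
python3 -m jog '[[0.7,0,0,-4,0,0,0],[0.7,0,0,-10,0,0,0],[0.7,0,0,-20,0,0,0],[0.7,0,0,-35,0,0,0],[0.7,0,0,-55,0,0,0],[0.7,0,0,-80,0,0,0],[0.7,0,0,-105,0,0,0],[0.7,0,0,-130,0,0,0],[0.7,0,0,-155,0,0,0],[0.7,0,0,-175,0,0,0],[0.7,0,0,-185,0,0,0],[0.7,0,0,-190,0,0,0]]' 25; python3 - <<'E'
from h import *
s=get_state();print(s['qpos'],s['eef_pos'],s['tcp_rot'])
# try fit FK
from scipy.optimize import least_squares
D=[([1.143,.286,1.577,0,1.279,-.15],[.185,.649,.245]),
([ 0.21221175,0.03923494,2.08064357,0.00294381,0.75771224,-1.57470481],[0.52253815,0.21628621,0.13944977]),(s['qpos'],s['eef_pos'])]
for q,p in D: print(np.hypot(p[0],p[1]),p[2],np.arctan2(p[1],p[0])-q[0], q[1],q[1]+q[2],q[1]+q[2]+q[4])
E
```

```text
time: 4.4
eef_pos: [0.4753, 0.2015, 0.3226]
tcp_rot: [-0.106, 0.986, 0.015, 0.132]
contact_force: [0.3, 0.2, -1.3]
opening: 0.414
finger_force: 25.2
[ 0.20208738 -0.26565828  2.00814538  0.00501316  1.13342853 -1.58434984] [0.47527287 0.20146261 0.32260976] [-0.10591604  0.98551188  0.01484759  0.13163463]
0.6748525764935628 0.245 0.15010729258667865 0.286 1.863 3.142
0.5655314693645144 0.13944977 0.1802321908097587 0.03923494 2.11987851 2.87759075
0.5162087626057761 0.3226097619437623 0.19884126631509044 -0.265658275810963 1.7424871003804925 2.8759156325740083
```

```bash
cat > fk.py <<'E'
import numpy as np
from scipy.optimize import least_squares
from scipy.spatial.transform import Rotation as Ro
D=[([1.14298,.28712,1.57806,0,1.27859,-.15],[.18485,.6486,.24404]),
([0.21221,0.03923,2.08064,0.00294,0.75771,-1.57470],[0.52254,0.21629,0.13945]),
([0.20209,-0.26566,2.00815,0.00501,1.13343,-1.58435],[0.47527,0.20146,0.32261]),
([0.19769,-0.17836,2.05802,0.00400,0.99916,-1.58635],[0.49154,0.20217,0.25540])]
Y=lambda a:Ro.from_euler('y',a).as_matrix(); Z=lambda a:Ro.from_euler('z',a).as_matrix()
R6=None
def fk(q,p):
    off,h,L1,L2,L3=p
    R=Z(q[0])@Y(q[1]); x=np.array([0,0,h])+Z(q[0])@[0,off,0]+R@[0,0,L1]
    R=R@Y(q[2])@Z(q[3]); x=x+R@[0,0,L2]
    R=R@Y(q[4])@Z(q[5]); x=x+R@[0,0,L3]
    return x,R
f=lambda p:np.concatenate([fk(q,p)[0]-np.array(x) for q,x in D])
S=least_squares(f,[.1,.2,.4,.4,.2]); P=S.x
E
python3 - <<'E'
from fk import *
from h import get_state
print(P,np.abs(S.fun).max())
s=get_state(); print(fk(s['qpos'],P)[1],'\n',Ro.from_quat(s['tcp_rot']).as_matrix())
E
```

```text
[0.10097475 0.20948232 0.42484927 0.57088329 0.20580733] 0.002063438059030892
[[ 0.21267195 -0.94290823  0.25630979]
 [-0.97712268 -0.20485412  0.05714939]
 [-0.00138051 -0.26260018 -0.96490375]] 
 [[-0.94290823 -0.21267195  0.25630979]
 [-0.20485412  0.97712268  0.05714939]
 [-0.26260018  0.00138051 -0.96490375]]
```

```bash
cat >> fk.py <<'E'
lo=np.array([-2.77,-.9,.21,-1.53,.24,-2.84]);hi=np.array([2.77,2.22,2.48,4.67,2.81,2.84])
def ik(x,R,q0):
    def g(q):
        y,A=fk(q,P); A=A@Z(np.pi/2)
        return np.r_[(y-x)*5, Ro.from_matrix(A.T@R).as_rotvec()]
    r=least_squares(g,np.clip(q0,lo+.01,hi-.01),bounds=(lo,hi)); return r.x,np.linalg.norm(r.fun)
E
python3 - <<'E'
from fk import *
from h import get_state,toolR
q0=get_state()['qpos']
for yaw in np.arange(.2,-1.9,-.3):
  for z in(.345,.2):
    R=toolR(yaw,np.radians(60)); x=np.array([.539,-.18,z])+.005*R[:,2]
    best=min((ik(x,R,s) for s in (q0,[-.3,-.2,2,1,1,-1],[-.3,-.2,2,-1,1,-1],[-.3,-.2,2,-1,1,-2.5],[-.3,-.2,2,1,1,0],[-.3,0,2,1.5,1.5,1],[-.3,-.2,2,3,.6,1])),key=lambda t:t[1])
    e=best[0]; print(round(yaw,1),z,np.round(e,2),round(best[1],4))
E
```

```text
0.2 0.345 [-0.71 -0.33  2.15  0.93  0.85 -2.84] 0.1601
0.2 0.2 [-0.77 -0.12  2.31  1.4   0.81  2.76] 0.0
-0.1 0.345 [-0.67 -0.39  2.24  1.03  0.58 -2.83] 0.0
-0.1 0.2 [-0.67 -0.19  2.37  1.58  0.49  2.82] 0.0
-0.4 0.345 [-0.55 -0.41  2.25  0.47  0.28 -2.1 ] 0.0
-0.4 0.2 [-0.58 -0.2   2.4   2.09  0.24  2.52] 0.0609
-0.7 0.345 [-0.41 -0.36  2.22 -0.79  0.35 -0.67] 0.0
-0.7 0.2 [-0.41 -0.16  2.34  4.44  0.26  0.43] 0.0
-1.0 0.345 [-0.3  -0.26  2.14 -1.11  0.67 -0.16] 0.0
-1.0 0.2 [-0.3  -0.07  2.26 -1.53  0.59  0.35] 0.003
-1.3 0.345 [-0.23 -0.14  2.04 -1.15  0.98  0.06] 0.0
-1.3 0.2 [-0.23  0.04  2.15 -1.36  0.89  0.41] 0.0
-1.6 0.345 [-0.2  -0.01  1.92 -1.11  1.26  0.22] 0.0
-1.6 0.2 [-0.2   0.16  2.02 -1.21  1.15  0.49] 0.0
-1.9 0.345 [-0.2   0.11  1.79 -1.03  1.52  0.35] 0.0
-1.9 0.2 [-0.2   0.27  1.89 -1.06  1.39  0.58] 0.0
```

```bash
cat >> h.py <<'E'
def place(x,y,z,yaw,ang):  # grasp point on tube axis at x,y,z
    R=toolR(yaw,np.radians(ang)); delta(np.array([x,y,z])+.005*R[:,2],R)
E
python3 - <<'E'
from h import *
place(.535,-.03,.39,-1.5,60)
E
```

```text
rows: [ -25.3 -243.1  -60.7] [ 1.068 -0.578  1.385] n>= 12.285743484100758
```

```bash
python3 -m jog '[[0.7,-1,-7,-2,0.032,-0.017,0.042],[0.7,-2,-19,-5,0.085,-0.046,0.11],[0.7,-4,-36,-9,0.16,-0.087,0.208],[0.7,-6,-53,-13,0.235,-0.127,0.305],[0.7,-8,-73,-18,0.32,-0.173,0.415],[0.7,-10,-92,-23,0.406,-0.22,0.526],[0.7,-12,-112,-28,0.491,-0.266,0.637],[0.7,-14,-131,-33,0.577,-0.312,0.748],[0.7,-16,-151,-38,0.662,-0.358,0.859],[0.7,-17,-168,-42,0.737,-0.399,0.956],[0.7,-19,-182,-46,0.801,-0.433,1.039],[0.7,-20,-194,-49,0.854,-0.462,1.108]]' 25; python3 -c "
from h import *
place(.535,-.03,.39,-1.5,60);print(get_state()['qpos'])"
```

```text
time: 5.6
eef_pos: [0.5229, 0.0128, 0.3714]
tcp_rot: [0.474, 0.761, -0.286, 0.337]
contact_force: [0.4, -0.3, -1.3]
opening: 0.411
finger_force: 25.1
rows: [-41.6  -8.7  28.8] [ 0.209 -0.116  0.278] n>= 2.445086708239773
[ 0.18642969 -0.12545008  1.95261958 -0.94893858  1.31906967 -0.01281897]
```

```bash
python3 -m jog '[[0.7,-8,-2,6,0.045,-0.025,0.06],[0.7,-20,-4,14,0.105,-0.058,0.14],[0.7,-32,-7,22,0.16,-0.09,0.215],[0.7,-39,-8,27,0.195,-0.108,0.26],[0.7,-41.6,-8.7,28.8,0.209,-0.116,0.278],[0.7,-41.6,-8.7,28.8,0.209,-0.116,0.278]]' 25; python3 - <<'E'
from h import *
c=snap('wrist','w3.png');snap('scene','s3.png')
place(.535,-.03,.39,-1.5,60)
print(proj(c,[.535,-.18,.15]),proj(c,[.538,-.18,.15]))
E
```

```text
time: 6.2
eef_pos: [0.5356, -0.0341, 0.3877]
tcp_rot: [0.589, 0.635, -0.34, 0.365]
contact_force: [-0.4, -0.3, -0.7]
opening: 0.411
finger_force: 25.1
rows: [ 0.4 -0.1  0.9] [ 0.003 -0.001  0.003] n>= 0.028790197281760195
[309.38266501  52.41786772] [312.74460816  52.59792662]
```

View pics/w3.png

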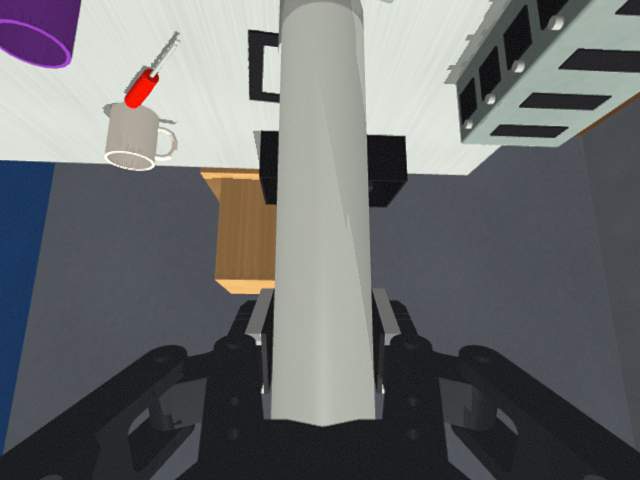

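The purple cup is at (40,30), the grey cup is hidden behind the held tube, and the pinch looks good. I'll go above the cup and compare tube and rim in the fixed cameras.

```bash
python3 - <<'E'
from h import *
place(.538,-.18,.325,-1.5,60)
E
```

```text
rows: [-18.4  -8.2 163.1] [ 0.003 -0.001  0.003] n>= 3.287776412235112
```

```bash
python3 -m jog '[[0.7,-1,0,8,0,0,0],[0.7,-3,-1,25,0,0,0],[0.7,-6,-3,52,0.001,0,0.001],[0.7,-9,-4,80,0.001,0,0.001],[0.7,-12,-5,108,0.002,0,0.002],[0.7,-15,-7,134,0.003,-0.001,0.003],[0.7,-17,-8,152,0.003,-0.001,0.003],[0.7,-18.4,-8.2,160,0.003,-0.001,0.003],[0.7,-18.4,-8.2,163,0.003,-0.001,0.003],[0.7,-18.4,-8.2,163,0.003,-0.001,0.003]]' 25; python3 - <<'E'
from h import *
a=snap('top','t4.png');b=snap('scene','s4.png')
place(.538,-.18,.325,-1.5,60);print(get_state()['contact_force'])
a=cv2.imread('pics/t4.png');b=cv2.imread('pics/s4.png')
def crop(i,u,v,w,h,s): return cv2.resize(i[v:v+h,u:u+w],None,fx=s,fy=s,interpolation=cv2.INTER_CUBIC)
cv2.imwrite('pics/c4.png',np.hstack([crop(a,335,170,80,120,5),crop(b,195,110,80,120,5)]))
E
```

```text
time: 7.3
eef_pos: [0.5385, -0.1843, 0.3234]
tcp_rot: [0.591, 0.633, -0.34, 0.366]
contact_force: [-1.0, -0.4, -0.6]
opening: 0.412
finger_force: 25.1
rows: [ 0.9 -0.6  1. ] [ 0.001  0.001 -0.002] n>= 0.029415879998211488
[ 0.78456556  0.10383738 -0.20249638]
```

View pics/c4.png

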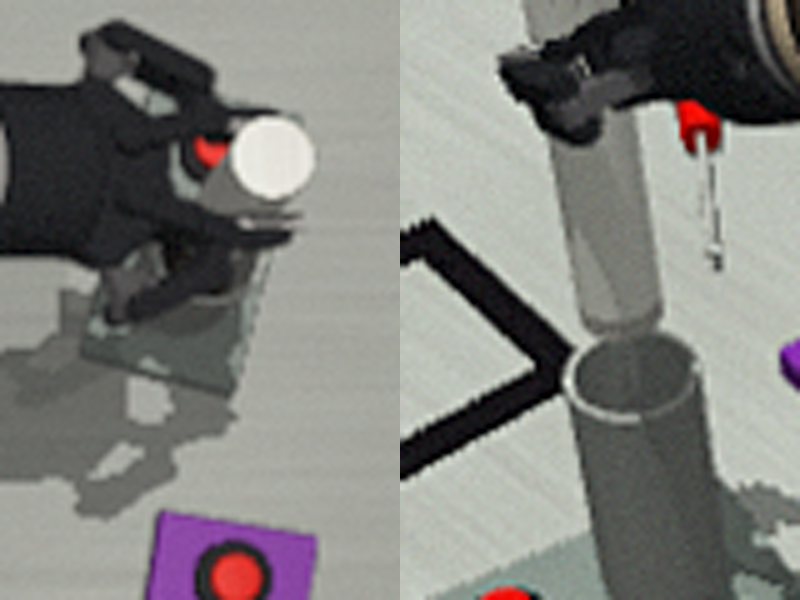

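```bash
python3 - <<'E'
from h import *
T=load('t4.png');S=load('s4.png')
R=Ro.from_quat(get_state()['tcp_rot']).as_matrix(); g=get_state()['eef_pos']-.005*R[:,2]; print('grasp',g)
k=30 # tube axis in tool frame: rotate
ax=np.cos(np.radians(30))*(-R[:,0])*-1
# axis direction = perpendicular-to-y, 120deg from tool z
ax=-np.sin(np.radians(30))*R[:,2]+np.cos(np.radians(30))*R[:,0]*np.sign(R[2,0]); print('axis',ax)
for L in(.138,.142):
  lo=g-ax*L; hi=lo+.19*ax
  print(L,lo,'scene low',proj(S,lo),'obs 239.4,173.6; top hi',proj(T,hi),'obs 389.4,201.4; d/dx,dy,dz scene',proj(S,lo+[.01,0,0])-proj(S,lo),proj(S,lo+[0,.01,0])-proj(S,lo))
for x,y in((.535,-.18),(.538,-.18)): print('rim',proj(S,[x,y,.15]),'obs 241.6,185.2; top',proj(T,[x,y,.15]),'obs 377,220')
E
```

```text
grasp [ 0.53854016 -0.17952075  0.3262761 ]
axis [-2.35906739e-03  4.25795204e-04  9.99997127e-01]
0.138 [ 0.53886571 -0.17957951  0.18827649] scene low [238.76447684 171.60511681] obs 239.4,173.6; top hi [389.90442536 200.10455619] obs 389.4,201.4; d/dx,dy,dz scene [-3.59335824  2.35005789] [3.10369414 2.17548237]
0.142 [ 0.53887515 -0.17958122  0.18427651] scene low [238.99126702 173.00780837] obs 239.4,173.6; top hi [389.61562998 200.46373261] obs 389.4,201.4; d/dx,dy,dz scene [-3.5826041   2.34970565] [3.0963225  2.17555302]
rim [242.13912492 183.71589308] obs 241.6,185.2; top [376.31465733 218.75435228] obs 377,220
rim [241.0976425 184.4148968] obs 241.6,185.2; top [376.2907315  217.60519548] obs 377,220
```

Tube is vertical, over the cup within about 4 mm. I'll correct to (0.536, −0.182) and go down.

```bash
python3 - <<'E'
from h import *
print(Ro.from_quat(get_state()['tcp_rot']).as_matrix().T@[0,0,-1])
place(.536,-.182,.310,-1.5,60)
place(.536,-.182,.250,-1.5,60)
E
```

```text
[ 0.86631904 -0.00232287  0.49948566]
rows: [13.  -2.8 10.1] [ 0.001  0.001 -0.002] n>= 0.33324192965174126
rows: [64.9 -2.9 40.1] [ 0.001  0.001 -0.002] n>= 1.5272283178284851
```

```bash
python3 -m jog '[[0.7,4,-1,4,0,0,0],[0.7,9,-2.3,8,0,0,0],[0.7,13,-2.8,10,0,0,0],[0.7,19,-2.8,13.5,0,0,0],[0.7,26,-2.8,17.5,0,0,0],[0.7,33,-2.8,21.5,0,0,0],[0.7,40,-2.8,25.5,0,0,0],[0.7,47,-2.8,29.5,0,0,0],[0.7,54,-2.8,33.5,0,0,0],[0.7,60,-2.8,37,0,0,0],[0.7,64,-2.8,39.5,0,0,0],[0.7,64,-2.8,39.5,0,0,0]]' 20; python3 -c "
from h import *
place(.536,-.182,.245,-1.5,60);print(get_state()['contact_force'])"
```

```text
time: 8.6
eef_pos: [0.5357, -0.1868, 0.247]
tcp_rot: [0.591, 0.633, -0.341, 0.366]
contact_force: [-0.8, 0.3, -1.3]
opening: 0.411
finger_force: 25.1
rows: [4.1 0.7 1.9] [-0.001 -0.    -0.   ] n>= 0.09129658291369454
[-0.77186486  0.28775067 -1.28226585]
```

```bash
python3 -m jog '[[0.7,2,0,1.15,0,0,0],[0.7,4,0,2.3,0,0,0],[0.7,4,0,2.3,0,0,0]]'|sed -n '1,4p'
```

```text
time: 8.9
eef_pos: [0.536, -0.1869, 0.2433]
tcp_rot: [0.591, 0.633, -0.341, 0.366]
contact_force: [0.3, 0.5, -0.1]
```

```bash
python3 -c "
from h import *
print(get_state()['contact_force'])"
```

```text
[ 0.27632036  0.51149425 -0.11041824]
```

```bash
python3 -m jog '[[0.7,2,0,1.15,0,0,0],[0.7,4,0,2.3,0,0,0],[0.7,4,0,2.3,0,0,0]]'|sed -n '2p;4p'
```

```text
eef_pos: [0.5358, -0.1868, 0.2383]
contact_force: [-0.1, -0.0, -1.6]
```

```bash
python3 -m jog '[[0.7,2,0,1.15,0,0,0],[0.7,4,0,2.3,0,0,0],[0.7,4,0,2.3,0,0,0]]'|sed -n '2p;4p'
```

```text
eef_pos: [0.5358, -0.1868, 0.2336]
contact_force: [-0.4, -0.4, -0.9]
```

```bash
python3 -m jog '[[0.7,2,0,1.15,0,0,0],[0.7,4,0,2.3,0,0,0],[0.7,4,0,2.3,0,0,0]]'|sed -n '2p;4p'
```

```text
eef_pos: [0.5358, -0.1868, 0.2291]
contact_force: [0.4, 0.8, -1.0]
```

```bash
python3 -m jog '[[0.7,2,0,1.15,0,0,0],[0.7,4,0,2.3,0,0,0],[0.7,4,0,2.3,0,0,0]]'|sed -n '2p;4p'
```

```text
eef_pos: [0.5358, -0.1868, 0.2244]
contact_force: [-1.0, 0.2, -1.4]
```

```bash
python3 -m jog '[[0.7,2,0,1.15,0,0,0],[0.7,4,0,2.3,0,0,0],[0.7,4,0,2.3,0,0,0]]'|sed -n '2p;4p'
```

```text
eef_pos: [0.5359, -0.1868, 0.2198]
contact_force: [-0.2, -0.2, -1.7]
```

```bash
python3 -m jog '[[0.7,2,0,1.15,0,0,0],[0.7,4,0,2.3,0,0,0],[0.7,4,0,2.3,0,0,0]]'|sed -n '2p;4p'
```

```text
eef_pos: [0.5358, -0.1868, 0.2152]
contact_force: [-0.7, -0.6, -0.3]
```

```bash
python3 -m jog '[[0.7,1.5,0,0.9,0,0,0],[0.7,3,0,1.7,0,0,0],[0.7,3,0,1.7,0,0,0]]'|sed -n '2p;4p'
```

```text
eef_pos: [0.5359, -0.1868, 0.212]
contact_force: [-0.3, -0.0, -0.4]
```

```bash
python3 -m jog '[[0.7,1.5,0,0.9,0,0,0],[0.7,3,0,1.7,0,0,0],[0.7,3,0,1.7,0,0,0]]'|sed -n '2p;4p'
```

```text
eef_pos: [0.5359, -0.1867, 0.2085]
contact_force: [-1.1, 1.0, -0.5]
```

```bash
python3 -m jog '[[0.7,1.5,0,0.9,0,0,0],[0.7,3,0,1.7,0,0,0],[0.7,3,0,1.7,0,0,0]]'|sed -n '2p;4p'
```

```text
eef_pos: [0.5359, -0.1867, 0.205]
contact_force: [-0.1, 0.7, -1.2]
```

```bash
python3 -m jog '[[0.7,1.5,0,0.9,0,0,0],[0.7,3,0,1.7,0,0,0],[0.7,3,0,1.7,0,0,0]]'|sed -n '2p;4p'
```

```text
eef_pos: [0.5359, -0.1867, 0.2016]
contact_force: [0.9, -0.2, -0.8]
```

```bash
python3 -m jog '[[0.7,1.5,0,0.9,0,0,0],[0.7,3,0,1.7,0,0,0],[0.7,3,0,1.7,0,0,0]]'|sed -n '2p;4p'
```

```text
eef_pos: [0.5359, -0.1866, 0.1981]
contact_force: [0.5, -0.2, -0.8]
```

```bash
python3 -m jog '[[0.7,1.5,0,0.9,0,0,0],[0.7,3,0,1.7,0,0,0],[0.7,3,0,1.7,0,0,0]]'|sed -n '2p;4p'
```

```text
eef_pos: [0.5359, -0.1866, 0.1946]
contact_force: [0.1, 0.2, -1.2]
```

```bash
python3 -m jog '[[0.7,1.5,0,0.9,0,0,0],[0.7,3,0,1.7,0,0,0],[0.7,3,0,1.7,0,0,0]]'|sed -n '2p;4p'
```

```text
eef_pos: [0.5363, -0.1868, 0.1922]
contact_force: [-1.0, -0.4, 1.5]
```

```bash
for i in 1 2 3; do python3 -m jog '[[0.7,0,0,0,0,0,0],[0.7,0,0,0,0,0,0]]'|sed -n '2p;4p;6p'; done
```

```text
eef_pos: [0.5363, -0.1867, 0.1922]
contact_force: [0.2, 0.2, 1.2]
finger_force: 25.3
eef_pos: [0.5363, -0.1867, 0.192]
contact_force: [-0.4, 0.4, 2.0]
finger_force: 25.3
eef_pos: [0.5362, -0.1867, 0.1919]
contact_force: [-0.0, 0.2, 1.8]
finger_force: 25.3
```

Steady +2.7 N on the floor with no side load: the tube stands. Release it gently.

```bash
python3 -m jog '[[0.55,0,0,0,0,0,0],[0.5,0,0,0,0,0,0],[0.4,0,0,0,0,0,0],[0.2,0,0,0,0,0,0],[0,0,0,0,0,0,0],[0,0,0,0,0,0,0],[0,0,0,0,0,0,0],[0,0,0,0,0,0,0]]'; python3 - <<'E'
from h import *
snap('wrist','w5.png');snap('scene','s5.png')
a=cv2.imread('pics/w5.png');b=cv2.imread('pics/s5.png')
cv2.imwrite('pics/c5.png',np.hstack([cv2.resize(a,(400,300)),cv2.resize(b[90:240,170:370],(400,300))]))
E
```

```text
time: 14.2
eef_pos: [0.5361, -0.1866, 0.1916]
tcp_rot: [0.591, 0.633, -0.341, 0.366]
contact_force: [-0.2, -0.1, -0.6]
opening: 1.004
finger_force: 0.0
```

View pics/c5.png

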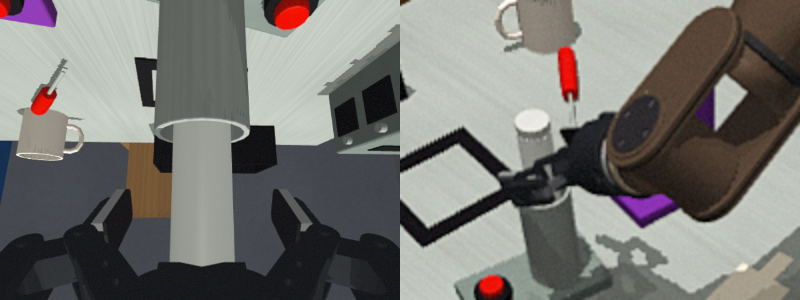

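The tube stands upright in the grey cup, with the fingers clear on both sides (left picture, column 200). Back off along the tool axis.

```bash
python3 -m jog '[[0,0,0,-5,0,0,0],[0,0,0,-15,0,0,0],[0,0,0,-30,0,0,0],[0,0,0,-50,0,0,0],[0,0,0,-70,0,0,0],[0,0,0,-90,0,0,0],[0,0,0,-110,0,0,0],[0,0,0,-122,0,0,0],[0,0,0,-130,0,0,0],[0,0,0,-130,0,0,0],[0,0,0,-130,0,0,0],[0,0,0,-130,0,0,0]]'; python3 - <<'E'
from h import *
snap('wrist','w6.png');snap('scene','s6.png')
a=cv2.imread('pics/w6.png');b=cv2.imread('pics/s6.png')
cv2.imwrite('pics/c6.png',np.hstack([cv2.resize(a,(400,300)),cv2.resize(b,(400,300))]))
E
```

```text
time: 15.5
eef_pos: [0.5278, -0.0747, 0.2559]
tcp_rot: [0.591, 0.633, -0.341, 0.366]
contact_force: [-0.3, -0.3, 0.4]
opening: 1.003
finger_force: 0.0
```

View pics/c6.png

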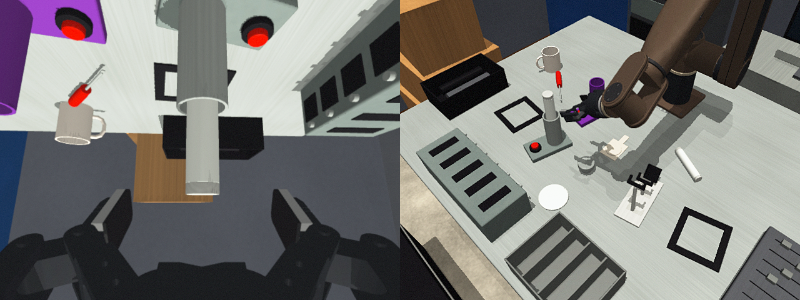

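The tube stands upright in the cup, the arm is clear of it, and the bystanders have not moved. Handing in.

```bash
python3 -c "
from plant import workorder
print(workorder.sign_off())"
```

```text
the job is handed in; nothing more can be done
None
```

The job is handed in: the tube stands upright and free in the grey holder cup, set on its floor at about 2.7 N before release, with the eject button and the bystanders untouched; the sign-off returned no verdict.

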